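# Switch the ball sorter to its other chute and feed the balls

### The job

The seesaw gate of the ball sorter leans towards the right-hand chute (seen from the robot): press its raised left pad down until the gate rocks over its pivot and leans fully to the left. Only then push the upright paddle on the feed channel to the robot's left until its slide is fully open, so that all three balls roll down and come to rest in the left-hand chute. Do not touch the balls, and leave the gate over, the slide open and everything else on the bench where it stands.

Things in the scene. Friction and masses are not known exactly. Their poses are not given: they have to be found in the camera images.
- sorter: Sorter, fixed: blue base, 0.51 m wide, 0.2 m high. Origin on the bench under it; x up the feed channel (away from robot), y to its left. Channel at y = 0, 30 mm wide, from (0.15, 0, 0.14) down to its outlet (-0.028, 0, 0.112). Two grey chutes, x -0.085 to -0.015, y 0.10 to 0.255 (left) and mirrored (right), slope outwards to a closed end; walls 60 mm high.
- gate (a joint): Seesaw gate: steel trough, 220 mm along y, under the outlet, on a pivot along x at (-0.05, 0, 0.060) of the sorter. -0.26 rad (stop): left (+y) end down, balls go left; +0.26 (stop): right end down, balls go right. Top-heavy: past the middle it falls to the stop and stays. It starts at +0.26. About 0.5 N on a raised pad rocks it.
- left_pad (a point): Centre of the top face of the flat steel pad (34 x 36 x 4 mm) at the gate's left (+y) end, jutting out on the robot's side, level with the top of the trough's front wall; 0.09 m from the pivot along y. Top about 0.14 m above the bench when raised, 0.095 m when down (46 mm lower).
- right_pad (a point): The same on the right (-y) end of the gate.
- slide (a joint): Travel of the dark steel slide that holds the balls back in the feed channel at x = 0.04: about 0 m shut, 0.045 m fully open (end stop), moving to the sorter's +y. Sliding takes about 1.2 N; it stays where it is left.
- paddle (a point): Middle of the upright paddle on the slide: a plate 34 mm (x) by 6 mm (y) by 45 mm high, foot at 0.155 m and top at 0.20 m above the bench. Push its -y face towards +y; both faces are free, the channel walls below reach 0.142 m.
- ball1_center (a point): Centre of a white ceramic ball of 22 mm diameter, 34 g; the three queue behind the slide in the feed channel (this is number 1 from the slide).
- ball2_center (a point): Centre of a white ceramic ball of 22 mm diameter, 34 g; the three queue behind the slide in the feed channel (this is number 2 from the slide).
- ball3_center (a point): Centre of a white ceramic ball of 22 mm diameter, 34 g; the three queue behind the slide in the feed channel (this is number 3 from the slide).
- vial_a_mid (a point): Bystander: small clear vial, 28 mm wide, 58 mm high, black cap; the point is at its middle, half-way up.
- vial_b_mid (a point): Bystander: small clear vial like the other one, on the robot's side of the sorter; the point is at its middle, half-way up.
- reagent_mid (a point): Bystander: white plastic bottle, 52 mm wide, 105 mm high, behind the right chute; the point is at its middle, half-way up.
- jar_mid (a point): Bystander: amber jar, 52 mm wide, 62 mm high, behind the left chute; the point is at its middle, half-way up.
- dish_mid (a point): Bystander: white ceramic dish, 68 mm wide, 26 mm high; the point is at its middle, half-way up.
- spatula_mid (a point): Bystander: thin steel laboratory spatula 195 mm long, lying on the robot's side of the sorter; the point is at its middle.

How it is judged:
On the way, in this order (a step that is already met when the one before it is completed fails the run):
1. the gate is rocked over to the left while the slide is still shut (value of joint gate below -0.2 rad and value of joint slide below 0.012 m), for 0.2 s.
2. the slide is pushed open (value of joint gate below -0.2 rad and value of joint slide above 0.036 m), for 0.2 s.
At the end, for the whole second after the job is handed in: The gate leans more than 0.2 rad to the left (joint below -0.2), the slide is open by more than 36 mm, and all three balls lie in the left chute (centres within its walls, below 70 mm), moving slower than 0.08 m/s (all of step 2 and y of ball1_center in the frame of sorter between 0.1 and 0.26 m and z of each of ball1_center, ball2_center, ball3_center in the frame of sorter below 0.07 m and x of ball1_center in the frame of sorter between -0.09 and -0.01 m and y of ball2_center in the frame of sorter between 0.1 and 0.26 m and x of ball2_center in the frame of sorter between -0.09 and -0.01 m and y of ball3_center in the frame of sorter between 0.1 and 0.26 m and x of ball3_center in the frame of sorter between -0.09 and -0.01 m and linear speed of each of ball1, ball2, ball3 below 0.08 m/s); the robot touches nothing.
It fails at once if a ball is touched by the robot (contact force between any of the fingers, the arm and ball1 above 0.3 N or contact force between any of the fingers, the arm and ball2 above 0.3 N or contact force between any of the fingers, the arm and ball3 above 0.3 N).
It fails at once if a bystander on the bench is moved by more than 30 mm (distance of any of vial_a_mid, vial_b_mid, reagent_mid, jar_mid, dish_mid, spatula_mid from where it was at the start of the episode above 0.03 m).
It also fails if it takes over 43 s, if anything falls off the work surface, if the arm or the gripper's body presses on something with over 40 N, if the wrist force passes 120 N, or if a joint passes its speed limit or range.

### The arm

A 7-joint arm with a two-finger parallel gripper is mounted at the origin on the work surface. World frame = base frame: x ahead of the robot, y to its left, z up, the work surface at z = 0. Lengths are in m, angles in rad, forces in N, time in s.
With the tool pointing down it reaches from about 0.425 to 0.925 m from the base axis. Payload 6.8 kg.
Tool frame: the origin (TCP) lies between the finger pads; the fingertips stand 17 mm ahead of it and the grasp point (between the pads) lies 2 mm behind it; x points along the fingers, y is the direction in which the jaws open and shut, and the axes are right-handed (so a half turn about x gives the same grasp; the last joint's range is limited). The gripper opens to 85 mm and grips with 20 to 120 N. Pads are 22 mm wide; open, the fingers measure 114 mm over their backs; the gripper's body (76 mm by 85 mm) begins 54 mm behind the grasp point. The pads swing forward as they close: fully open they stand 13 mm farther back than shut.
Start: joints at [-1.257, 0.477, 0.022, 1.555, -0.011, 1.109, -0.083], TCP at [0.276, 0.616, 0.248] pointing down, gripper open.
Joint ranges: [-2.96, 2.96], [-0.34, 2.1], [-1.41, 1.46], [0.24, 2.44], [-1.37, 4.51], [0.17, 1.92], [-2.96, 2.96]. Speed limits (rad/s): [2.39, 2.39, 3.14, 3.14, 3.14, 3.14, 3.14].

### API

Orientations are given as a rotation vector (axis times angle).
In Python, from bench import r gives the robot as it stands. The module is installed in compiled form; this text tells all that it offers.
- The arm moves only by the tool apply_moves, never from a script. Its argument "increments" is text: rows parted by semicolons, each of 7 numbers parted by spaces: the finger opening in mm, from 0 to 85.4, then the shift along the tool's x, y, z normalised to -1 to 1, where 1 is 100 cm, then the turn, a rotation vector about the tool's x, y, z normalised to -1 to 1, where 1 is 0.12 rad. In form: gripper x y z wx wy wz; .... A call has exactly 8 rows; each row shifts and turns the commanded pose from where the row before left it, along the tool's axes as they then stand; what a row does not reach is not made up. A row lasts 1/10 s, in which the tool goes at most 50 mm and 8.59 degrees, less where a joint would pass 70% of its speed; a pose out of reach is approached as far as the arm can. A call with a number of a shift or a turn outside -1 to 1 is refused whole. A call with a gripper value outside its range is refused whole. The fingers move at their own pace and stop on an object; "squeeze" is the grip in N (left out, the last holds). Time passes only in rows, so rows that do not move let the fingers close, or fill a call up. It gives the time, the measured TCP pose, the force and the opening at its end, in the units of the state.
- r.get_obs(): the state, without advancing time (a new reading comes with each control period).
- r.grab_frame(name): name is "scene" or "top" or "wrist"; returns a dict with "color" (480x640x3 uint8, blue, green, red), "fx", "fy", "cx", "cy" (pixels), "origin" and "orientation" of the camera in the world. Camera axes: x right, y up, looking along -z (the intrinsics and any distortion apply to the point x, -y, -z); pixel columns grow to the right and rows downward; lengths in m; the calibration is good to about 2 mm. The wrist camera is an equidistant fisheye: a pixel r from the principal point sees the ray r / f radians off the axis. A picture is of the moment at which its call begins. There is no depth.
- r.hand_in(): hands the job in, once; it reports no verdict.
The state is a dict: "clock": time; "joints": joint angles; "qvel": joint speeds; "tau": joint torques, N m; "tcp_pos": TCP position; "orientation": TCP orientation; "contact_force": force on the tool from outside, world axes, zero at the start; "moment": the same for the moment, N m; "grip_width": finger opening in m.
Only numpy, scipy, OpenCV 4.12 (cv2) and the standard library are available. Lean on these libraries where they do the work, as an engineer would, in place of code of your own. Each camera call takes 0.05 s, during which the arm holds its last target. There are 200 camera calls.

## Working session

There is one attempt and no reset: what is moved stays moved. The work goes in short steps, Python scripts to look and compute and a tool call to move; the robot and the scene stay as the last step left them, time stands still between calls to the robot, and variables do not carry over. Pictures are saved under pics/ and viewed, about 8 in all and at most 12, crops included, and the job is handed in when it is done.

Besides the shell and the picture viewer there is one more tool, called after "Emit:" by a JSON object that holds its "op" and its "data", one argument or row to a line. apply_moves: Moves the arm, as the interface text tells. Scaled input: -1 to 1 covers 100 cm each way for a shift and 0.12 rad each way for a turn. Its arguments: {"type":"object","properties":{"increments":{"type":"string"},"squeeze":{"type":"number"}},"required":["increments"]}

```bash
mkdir -p pics
python3 - <<'E'
from bench import r
import cv2,pickle
o=r.get_obs();print(o)
D={}
for n in("scene","top"):
    f=r.grab_frame(n);D[n]=f;cv2.imwrite(f"pics/{n}0.png",f["color"]);print(n,{k:v for k,v in f.items() if k!="color"})
pickle.dump(D,open("d0.pkl","wb"))
E
```

```text
{'clock': 0.0, 'joints': array([-1.25710839,  0.47781566,  0.02235877,  1.5564398 , -0.0114963 ,
        1.10931772, -0.08314152]), 'qvel': array([ 1.53097153e-03, -1.62287720e-03,  6.35823853e-04,  2.10544084e-03,
       -9.95947035e-05,  8.49331012e-04, -4.36706442e-04]), 'tau': array([-5.43340939e-04, -5.96471894e+01,  1.60779219e+00, -2.81185806e+01,
        1.24882525e-02,  9.70327703e-03,  9.45342322e-06]), 'tcp_pos': array([0.27613316, 0.61531944, 0.24732056]), 'orientation': array([ 0.32941359,  1.54559661, -0.33231609]), 'contact_force': array([-0.32511869,  0.64093274, -0.1322848 ]), 'moment': array([ 0.02841177,  0.00953775, -0.00011311]), 'grip_width': 0.08541872800514475}
scene {'fx': 585.0423882746715, 'fy': 585.0423882746715, 'cx': 314.8548837833419, 'cy': 242.70631301770965, 'origin': array([ 1.1694155 , -0.17078084,  0.96187722]), 'orientation': array([0.54721129, 0.41392619, 1.21473949])}
top {'fx': 523.6031215288951, 'fy': 523.6031215288951, 'cx': 321.56836454882546, 'cy': 241.3260845742179, 'origin': array([0.34500564, 0.0312306 , 1.20565164]), 'orientation': array([ 0.14793615, -0.16228242, -1.54359858])}
```

View pics/scene0.png

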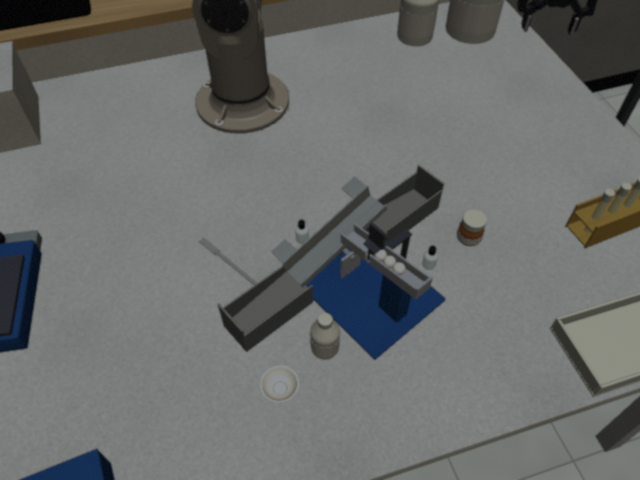

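View pics/top0.png

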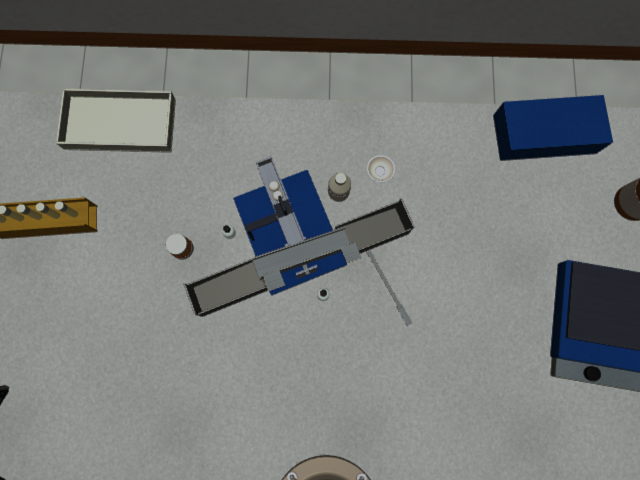

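The scene view shows the sorter's channel with the balls at about (390,262), and pads at about (355,187) and (283,250). In the top view the left chute is at (225,285), the left pad near (272,282), the paddle near (281,205), and the vials at (229,230) and (323,294). I'll zoom in.

Run:
```python
import cv2,pickle
D=pickle.load(open("d0.pkl","rb"))
a=cv2.resize(D["top"]["color"][150:320,180:420],(800,567),interpolation=cv2.INTER_CUBIC)
b=cv2.resize(D["scene"]["color"][165:315,260:460],(800,600),interpolation=cv2.INTER_CUBIC)
cv2.imwrite("pics/ct.png",cv2.convertScaleAbs(a,alpha=1.6));cv2.imwrite("pics/cs.png",cv2.convertScaleAbs(b,alpha=1.6))
```

```text
(no output)
```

View pics/ct.png

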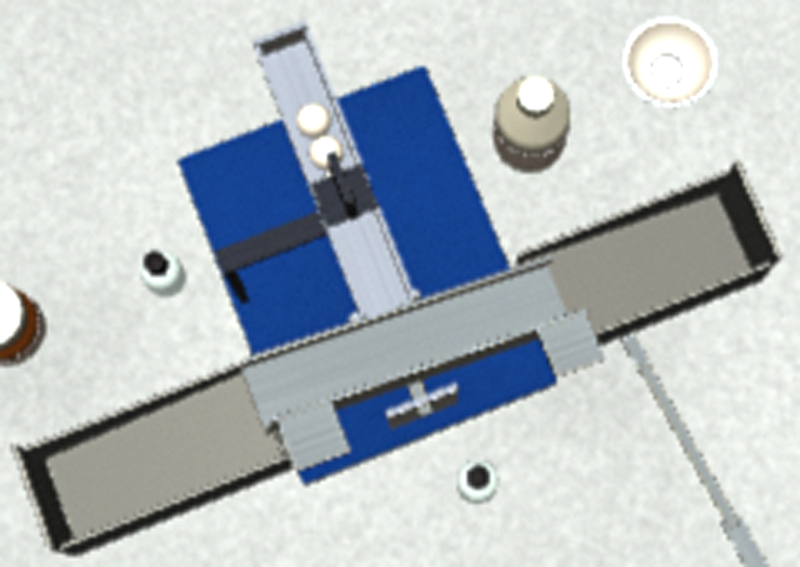

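View pics/cs.png

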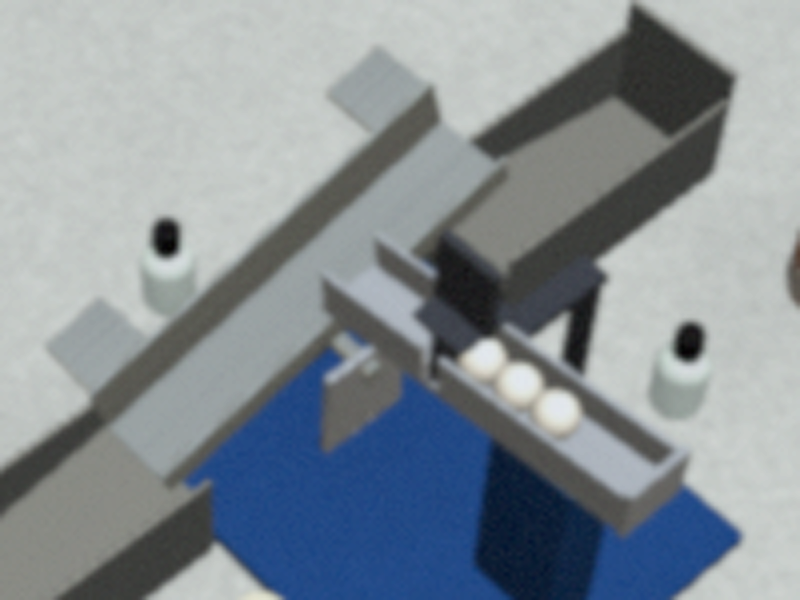

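The crops show it clearly. In ct.png the raised left pad is at (313,437), the right pad at (571,343), the paddle's top edge runs from (332,155) to (350,210), and the channel axis from (282,40) to (388,310). In cs.png the left pad is at (378,88), the right pad at (98,345), and the paddle top is the edge (440,238)-(500,275).

```bash
cat > h.py <<'E'
import numpy as np,pickle
from scipy.spatial.transform import Rotation as R
def ray(f,u,v):
    d=R.from_rotvec(f["orientation"]).apply([(u-f["cx"])/f["fx"],-(v-f["cy"])/f["fy"],-1]);return f["origin"],d
def onz(f,u,v,z):
    o,d=ray(f,u,v);return o+d*(z-o[2])/d[2]
def tri(a,b):
    A=0;B=0
    for o,d in(a,b):
        d=d/np.linalg.norm(d);P=np.eye(3)-np.outer(d,d);A=A+P;B=B+P@o
    x=np.linalg.solve(A,B);return x,[np.linalg.norm(np.cross(x-o,d/np.linalg.norm(d))) for o,d in(a,b)]
E
python3 - <<'E'
from h import *
np.set_printoptions(precision=4,suppress=True)
D=pickle.load(open("d0.pkl","rb"));T=D["top"];S=D["scene"]
t=lambda u,v:(180+u*.3-.35,150+v*.3-.35)
s=lambda u,v:(260+u/4-.375,165+v/4-.375)
for n,a,b in(("lpad",(313,437),(378,88)),("rpad",(571,343),(98,345)),("padtop_far",(332,155),(500,275)),("padtop_near",(350,212),(440,238)),("ball3",(313,119),(557,411)),("vialb cap",(478,476),(166,222)),("viala cap",(155,263),(690,327))):
    print(n,*tri(ray(T,*t(*a)),ray(S,*s(*b))))
L=onz(T,*t(313,437),.14);Rr=onz(T,*t(571,343),.095);y=(L-Rr)[:2];print(L,Rr,np.linalg.norm(y),"exp .174")
y/=np.linalg.norm(y);x=np.array([y[1],-y[0]]);yaw=np.arctan2(x[1],x[0])
p1=onz(T,*t(332,155),.2);p2=onz(T,*t(350,212),.2);print("paddle",p1,p2,np.linalg.norm(p1-p2),"yaw by pad",yaw,"by paddle",np.arctan2(*(p1-p2)[1::-1]))
# base corners z~0
b=[onz(T,*t(*c),.0)for c in((180,160),(425,67),(555,380),(304,484))];print("base",np.array(b))
# chute outer corners
print("chute top", onz(T,*t(18,448),.06),onz(T,*t(778,262),.06))
c1=onz(T,*t(257,46),.15);c2=onz(T,*t(305,28),.15);print("chan end",c1,c2)
o=pickle.loads(pickle.dumps(None))
from bench import r
q=r.get_obs();print(R.from_rotvec(q["orientation"]).as_matrix(),q["clock"])
E
```

```text
lpad [0.4747 0.1193 0.1373] [np.float64(0.001000564138740756), np.float64(0.0010005641387407825)]
rpad [ 0.5454 -0.0414  0.0909] [np.float64(0.0006513387259191562), np.float64(0.0006513387259191172)]
padtop_far [0.6378 0.1103 0.1964] [np.float64(0.00020855193759972203), np.float64(0.0002085519375995142)]
padtop_near [0.605  0.098  0.1868] [np.float64(0.0011855525187093228), np.float64(0.00118555251870923)]
ball3 [0.6763 0.1266 0.1434] [np.float64(0.0010177261072087539), np.float64(0.0010177261072087372)]
vialb cap [0.4608 0.0164 0.0596] [np.float64(0.0011624877451426536), np.float64(0.0011624877451426527)]
viala cap [0.5994 0.2366 0.0583] [np.float64(0.0009773445954181694), np.float64(0.0009773445954182544)]
[0.4747 0.12   0.14  ] [ 0.5449 -0.0405  0.095 ] 0.17521039379893244 exp .174
paddle [0.6368 0.1102 0.2   ] [0.602  0.0983 0.2   ] 0.03683668606907278 yaw by pad 0.4120907830181066 by paddle 0.3304527406563975
base [[ 0.6886  0.2344  0.    ]
 [ 0.7626  0.0611  0.    ]
 [ 0.5354 -0.0357  0.    ]
 [ 0.459   0.1367  0.    ]]
chute top [0.4729 0.32   0.06  ] [ 0.6098 -0.1819  0.06  ]
chan end [0.722  0.1644 0.15  ] [0.7348 0.1344 0.15  ]
[[-0.0005  0.4094  0.9124]
 [-0.0015  0.9124 -0.4094]
 [-1.     -0.0016  0.0001]] 0.1
```

Emit:
{"op": "apply_moves", "data": {
  "increments": "0 0 0 0 -0.9 0 0;0 0 0 0 -1 0 0;0 0 0 0 -1 0 0;0 0 0 0 -1 0 0;0 0 0 0 -1 0 0;0 0 0 0 -1 0 0;0 0 0 0 -1 0 0;0 0 0 0 0 0 0",
  "squeeze": 20
}}

```text
clock: 0.9
tcp_pos: [0.2764, 0.6155, 0.2477]
orientation: [-0.32, 1.548, 0.319]
contact_force: [-0.0, 0.7, -0.4]
grip_width: -0.0001
```

Emit:
{"op": "apply_moves", "data": {
  "increments": "0 0 -0.04 0 0 0 0;0 0 -0.04 0 0 0 0;0 0 -0.04 0 0 0 0;0 0 -0.04 0 0 0 0;0 0 -0.04 0 0 0 0;0 0 -0.04 0 0 0 0;0 0 -0.04 0 0 0 0;0 0 0 0 0 0 0"
}}

```text
clock: 1.7
tcp_pos: [0.3899, 0.3526, 0.2481]
orientation: [-0.312, 1.548, 0.307]
contact_force: [0.0, -0.1, -0.2]
grip_width: 0.0001
```

```bash
cat >> h.py <<'E'
def where():
    from bench import r
    q=r.get_obs();M=R.from_rotvec(q["orientation"]).as_matrix();p=q["tcp_pos"];c,s=np.cos(.405),np.sin(.405)
    print("t",q["clock"],"sorter x %.4f y %.4f z %.4f"%(c*p[0]+s*p[1]-.572,-s*p[0]+c*p[1]+.1495,p[2]),"yaw %.4f"%np.arctan2(M[1,2],M[0,2]),"down",M[:,0].round(3),"F",q["contact_force"].round(2),"w",q["grip_width"])
E
python3 -c "from h import *;where()"
```

```text
t 1.7 sorter x -0.0747 y 0.3199 z 0.2481 yaw 0.3940 down [ 0.001 -0.003 -1.   ] F [ 0.03 -0.13 -0.24] w 0.0001050533731549836
```

Emit:
{"op": "apply_moves", "data": {
  "increments": "0 0 -0.034 -0.002 -0.1 0 0;0 0 -0.034 -0.002 0 0 0;0 0 -0.034 -0.002 0 0 0;0 0 -0.034 -0.002 0 0 0;0 0 -0.034 -0.002 0 0 0;0 0 -0.034 -0.002 0 0 0;0 0 -0.034 -0.002 0 0 0;0 0 0 0 0 0 0"
}}

```text
clock: 2.5
tcp_pos: [0.4718, 0.1309, 0.2483]
orientation: [-0.321, 1.547, 0.319]
contact_force: [0.4, -0.0, 0.4]
grip_width: 0.0002
```

Emit:
{"op": "apply_moves", "data": {
  "increments": "0 0.03 0 0 0 0 0;0 0.03 0 0 0 0 0;0 0 0 0 0 0 0;0 0 0 0 0 0 0;0 0 0 0 0 0 0;0 0 0 0 0 0 0;0 0 0 0 0 0 0;0 0 0 0 0 0 0"
}}

```text
clock: 3.3
tcp_pos: [0.4708, 0.1355, 0.1889]
orientation: [-0.328, 1.545, 0.328]
contact_force: [0.7, -0.3, 0.8]
grip_width: 0.0003
```

Run:
```python
from h import *;where()
from bench import r
import cv2
f=r.grab_frame("scene")["color"];g=r.grab_frame("top")["color"]
a=cv2.resize(f[135:315,250:450],(500,450));b=cv2.resize(g[180:330,240:400],(480,450))[:,:300]
cv2.imwrite("pics/m1.png",cv2.convertScaleAbs(np.hstack([a,b]),alpha=1.6))
```

```text
t 3.3 sorter x -0.0859 y 0.0885 z 0.1889 yaw 0.4179 down [ 0.001  0.001 -1.   ] F [ 0.66 -0.35  0.82] w 0.0002677821650327758
```

View pics/m1.png

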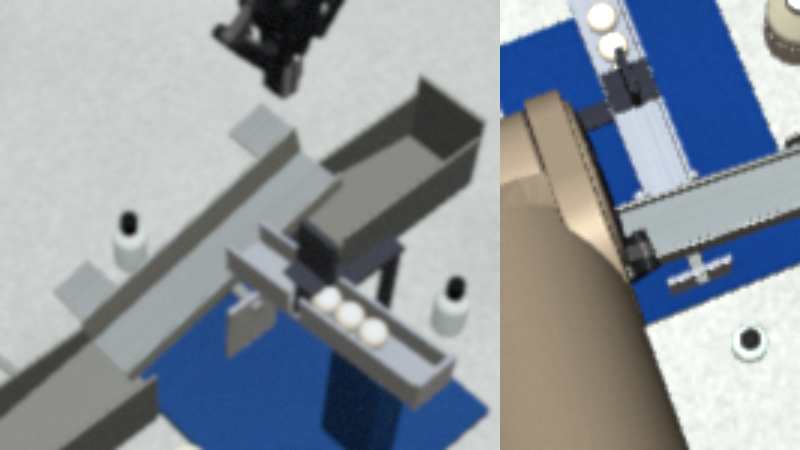

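The left half shows the closed fingertips at (285,93), just above the left pad at (263,130). The right half is mostly blocked by the arm. I'll correct by a few mm and press down.

Emit:
{"op": "apply_moves", "data": {
  "increments": "0 0.01 -0.005 -0.003 0.1 0 0;0 0.01 0 0 0 0 0;0 0.005 0 0 0 0 0;0 0.005 0 0 0 0 0;0 0.005 0 0 0 0 0;0 0.005 0 0 0 0 0;0 0 0 0 0 0 0;0 0 0 0 0 0 0"
}}

```text
clock: 4.2
tcp_pos: [0.4697, 0.1295, 0.1482]
orientation: [-0.319, 1.547, 0.319]
contact_force: [-0.4, 0.7, -0.4]
grip_width: -0.0
```

Emit:
{"op": "apply_moves", "data": {
  "increments": "0 0.005 0 0 0 0 0;0 0.005 0 0 0 0 0;0 0.005 0 0 0 0 0;0 0.005 0 0 0 0 0;0 0.004 0 0 0 0 0;0 0 0 0 0 0 0;0 0 0 0 0 0 0;0 0 0 0 0 0 0"
}}

```text
clock: 5.0
tcp_pos: [0.4699, 0.1296, 0.1244]
orientation: [-0.319, 1.547, 0.319]
contact_force: [-0.1, -0.0, -0.1]
grip_width: 0.0002
```

Run:
```python
from h import *;where()
from bench import r
import cv2
f=r.grab_frame("scene")["color"]
cv2.imwrite("pics/m2.png",cv2.convertScaleAbs(cv2.resize(f[135:315,250:450],(600,540)),alpha=1.6))
```

```text
t 5.0 sorter x -0.0891 y 0.0835 z 0.1244 yaw 0.4062 down [ 0.  0. -1.] F [-0.11 -0.03 -0.11] w 0.00023799394012319772
```

View pics/m2.png

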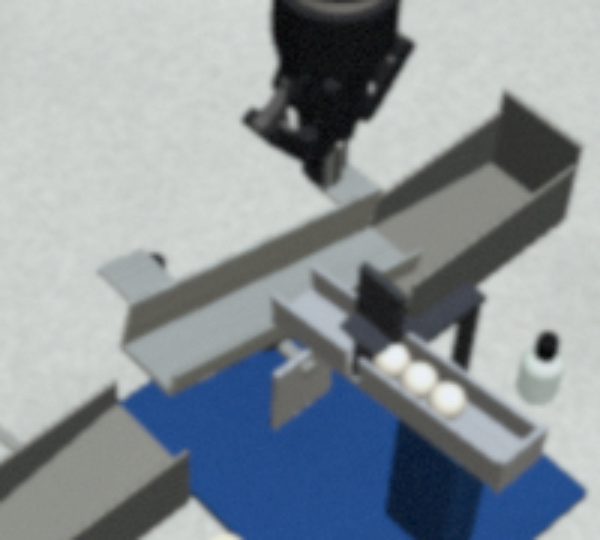

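The gate now leans left: left pad down at (350,190), right end raised at (130,280), slide still shut, balls held, and zero force. I'll lift and go to the -y side of the paddle.

Emit:
{"op": "apply_moves", "data": {
  "increments": "0 -0.03 0 0 0 0 0;0 -0.032 0 0 0 0 0;0 -0.032 0 0 0 0 0;0 -0.032 0 0 0 0 0;0 0 -0.033 0 0 0 0;0 0 -0.033 0 0 0 0;0 0 -0.033 0 0 0 0;0 0 -0.033 0 0 0 0"
}}

```text
clock: 5.85
tcp_pos: [0.5223, 0.0071, 0.2507]
orientation: [-0.319, 1.546, 0.319]
contact_force: [0.9, -0.0, 1.0]
grip_width: 0.0003
```

Emit:
{"op": "apply_moves", "data": {
  "increments": "0 0 0 0.03 0 0 0;0 0 0 0.03 0 0 0;0 0 0 0.03 0 0 0;0 0 0 0.037 0 0 0;0 0 0 0 0 0 0;0 0 0 0 0 0 0;0 0 0 0 0 0 0;0 0 0 0 0 0 0"
}}

```text
clock: 6.65
tcp_pos: [0.6378, 0.0576, 0.2506]
orientation: [-0.318, 1.548, 0.318]
contact_force: [0.2, 0.6, 0.1]
grip_width: 0.0001
```

```bash
python3 -c "from h import *;where()"
```

```text
t 6.65 sorter x 0.0369 y -0.0488 z 0.2506 yaw 0.4052 down [-0. -0. -1.] F [0.15 0.57 0.15] w 8.211489385578563e-05
```

Emit:
{"op": "apply_moves", "data": {
  "increments": "0 0.015 0 0 0 0 0;0 0.015 0 0 0 0 0;0 0.015 0 0 0 0 0;0 0.012 0 0 0 0 0;0 0 0 0 0 0 0;0 0 0 0 0 0 0;0 0 0 0 0 0 0;0 0 0 0 0 0 0"
}}

```text
clock: 7.45
tcp_pos: [0.6391, 0.0585, 0.1941]
orientation: [-0.318, 1.546, 0.318]
contact_force: [-0.4, -0.1, -0.3]
grip_width: 0.0002
```

Run:
```python
from h import *;where()
from bench import r
import cv2
f=r.grab_frame("scene")["color"]
cv2.imwrite("pics/m3.png",cv2.convertScaleAbs(cv2.resize(f[135:315,250:450],(600,540)),alpha=1.6))
```

```text
t 7.45 sorter x 0.0384 y -0.0486 z 0.1941 yaw 0.4061 down [ 0.001  0.    -1.   ] F [-0.39 -0.13 -0.26] w 0.0001732287616667803
```

View pics/m3.png

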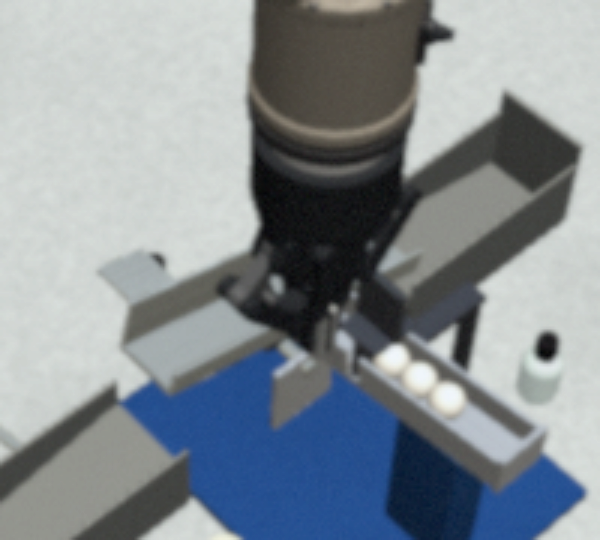

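The fingertips (340,355) stand on the -y side of the paddle (380,300), and the gate is still over. Now pushing +y.

Emit:
{"op": "apply_moves", "data": {
  "increments": "0 0 0.01 0 0 0 0;0 0 0.01 0 0 0 0;0 0 0.01 0 0 0 0;0 0 0.008 0 0 0 0;0 0 0.008 0 0 0 0;0 0 0.008 0 0 0 0;0 0 0.006 0 0 0 0;0 0 0.006 0 0 0 0"
}}

```text
clock: 8.3
tcp_pos: [0.6124, 0.1195, 0.1934]
orientation: [-0.319, 1.547, 0.318]
contact_force: [1.0, -0.6, 0.1]
grip_width: -0.0
```

```bash
python3 -c "from h import *;where()"
```

```text
t 8.3 sorter x 0.0379 y 0.0180 z 0.1934 yaw 0.4061 down [ 0. -0. -1.] F [ 1.02 -0.63  0.07] w -3.421341996594882e-05
```

Emit:
{"op": "apply_moves", "data": {
  "increments": "0 0 0.004 0 0 0 0;0 0 0.004 0 0 0 0;0 0 0.003 0 0 0 0;0 0 0.003 0 0 0 0;0 0 0 0 0 0 0;0 0 0 0 0 0 0;0 0 0 0 0 0 0;0 0 0 0 0 0 0"
}}

```text
clock: 9.1
tcp_pos: [0.6087, 0.1279, 0.1935]
orientation: [-0.319, 1.546, 0.312]
contact_force: [5.6, -9.1, -0.8]
grip_width: -0.0001
```

Run:
```python
from h import *;where()
from bench import r
import cv2
f=r.grab_frame("scene")["color"]
cv2.imwrite("pics/m4.png",cv2.convertScaleAbs(cv2.resize(f[135:315,250:450],(600,540)),alpha=1.6))
```

```text
t 9.1 sorter x 0.0378 y 0.0272 z 0.1935 yaw 0.4025 down [ 0.003 -0.004 -1.   ] F [ 5.63 -9.14 -0.77] w -0.00014708272109389194
```

View pics/m4.png

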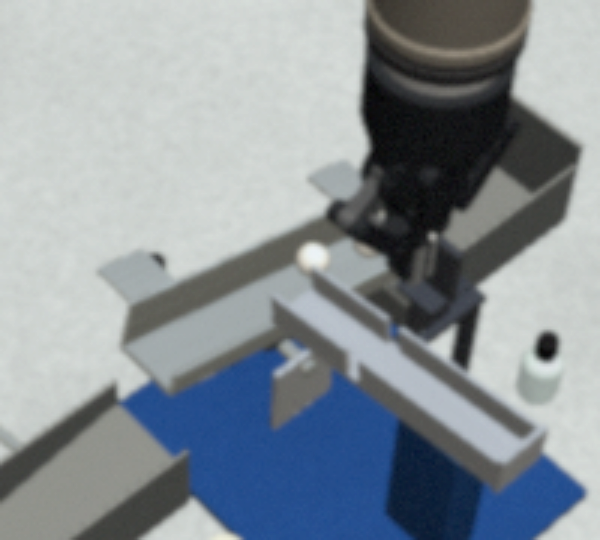

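The slide is at its end stop (about 10 N), the channel is empty, and the balls are rolling left along the gate (315,257). I'll back off, rise and clear the view.

Emit:
{"op": "apply_moves", "data": {
  "increments": "0 0 -0.01 0 0 0 0;0 0 -0.015 0 0 0 0;0 -0.02 0 0 0 0 0;0 -0.03 0 0 0 0 0;0 -0.03 0 0 0 0 0;0 -0.03 -0.03 0 0 0 0;0 0 -0.04 0 0 0 0;0 0 -0.04 0 0 0 0"
}}

```text
clock: 9.95
tcp_pos: [0.6612, 0.007, 0.3048]
orientation: [-0.319, 1.545, 0.32]
contact_force: [0.2, 0.4, -0.7]
grip_width: 0.0003
```

Emit:
{"op": "apply_moves", "data": {
  "increments": "0 0 -0.04 0 0 0 0;0 0 -0.04 0 0 0 0;0 0 -0.04 0 0 0 0;0 0 -0.04 0 0 0 0;0 0 -0.02 0 0 0 0;0 0 0 0 0 0 0;0 0 0 0 0 0 0;0 0 0 0 0 0 0"
}}

```text
clock: 10.75
tcp_pos: [0.7314, -0.1557, 0.3031]
orientation: [-0.319, 1.547, 0.321]
contact_force: [-0.7, 0.8, 0.4]
grip_width: -0.0
```

Emit:
{"op": "apply_moves", "data": {
  "increments": "0 0 0 0 0 0 0;0 0 0 0 0 0 0;0 0 0 0 0 0 0;0 0 0 0 0 0 0;0 0 0 0 0 0 0;0 0 0 0 0 0 0;0 0 0 0 0 0 0;0 0 0 0 0 0 0"
}}

```text
clock: 11.55
tcp_pos: [0.7314, -0.1575, 0.3033]
orientation: [-0.319, 1.547, 0.319]
contact_force: [-1.3, 0.2, -0.1]
grip_width: 0.0003
```

Run:
```python
from h import *;where()
from bench import r
import cv2
f=r.grab_frame("scene")["color"];g=r.grab_frame("top")["color"]
a=cv2.resize(f[135:315,250:450],(400,360));b=cv2.resize(g[150:330,180:380],(400,360))
cv2.imwrite("pics/m5.png",cv2.convertScaleAbs(np.hstack([a,b]),alpha=1.6))
```

```text
t 11.55 sorter x 0.0382 y -0.2834 z 0.3033 yaw 0.4061 down [-0.  0. -1.] F [-1.33  0.19 -0.07] w 0.00027537264993401553
```

View pics/m5.png

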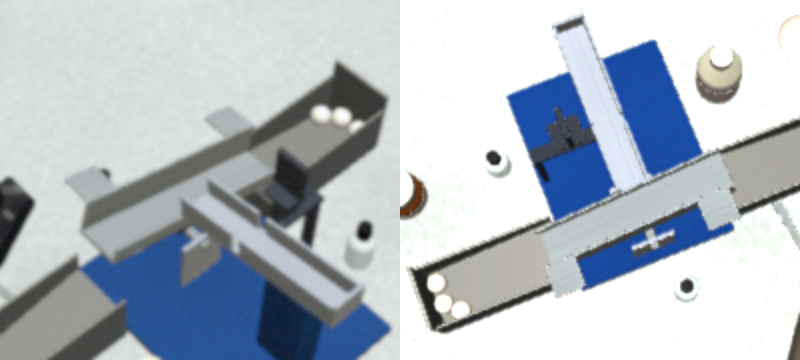

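All three balls lie at the closed end of the left chute (right half, (437,283), (443,303), (460,310)). The gate leans left and the slide is open. I'll wait a moment, check that they are at rest, and hand in.

Emit:
{"op": "apply_moves", "data": {
  "increments": "0 0 0 0 0 0 0;0 0 0 0 0 0 0;0 0 0 0 0 0 0;0 0 0 0 0 0 0;0 0 0 0 0 0 0;0 0 0 0 0 0 0;0 0 0 0 0 0 0;0 0 0 0 0 0 0"
}}

```text
clock: 12.45
tcp_pos: [0.7314, -0.1574, 0.3033]
orientation: [-0.319, 1.547, 0.319]
contact_force: [0.1, -0.4, -0.1]
grip_width: 0.0001
```

Run:
```python
from h import *
from bench import r
import cv2
fs=[r.grab_frame("top") for _ in range(8)]
c=[f["color"][240:340,180:270].astype(int) for f in fs]
print("chute change over .35s",abs(c[-1]-c[0]).max(), "max")
f=fs[-1];cs,s=np.cos(.405),np.sin(.405)
for u,v in((437,283),(443,303),(460,310)):
    p=onz(f,180+(u-400)/2,150+v/2,.045);print("ball",(cs*p[0]+s*p[1]-.572).round(3),(-s*p[0]+cs*p[1]+.1495).round(3))
p=onz(f,180+(565-400)/2,150+124/2,.2);print("paddle y",(-s*p[0]+cs*p[1]+.1495).round(3))
where();r.hand_in()
```

```text
chute change over .35s 4 max
ball -0.035 0.238
ball -0.058 0.239
ball -0.073 0.224
paddle y 0.042
t 12.85 sorter x 0.0382 y -0.2834 z 0.3033 yaw 0.4062 down [ 0.  0. -1.] F [ 0.11 -0.07 -1.13] w 8.162113248158424e-05
the job is handed in; nothing more can be done
```

I rocked the gate over to the left with the closed fingertips on its raised left pad. Then I pushed the paddle to the end stop (about 10 N), backed the arm away and handed in at 12.85 s of the 43 s allowed.

- **Balls:** all three lie in the left chute, at about x −0.035, −0.058, −0.073 and y 0.238, 0.239, 0.224 m in the sorter frame. These positions assume a ball height of 45 mm, which I did not measure. The chute showed no motion over the last 0.35 s.
- **Gate and slide:** in the last pictures the gate leans left. The paddle measures y 0.042 m against about 0.001 m at the start, so the slide is about 41 mm open (36 mm needed, nominal travel 45 mm).
- **Everything else:** the arm is clear of everything, and the vials, bottle and jar look unmoved. The dish and spatula were only partly in that last view. I compared the bystanders by eye, not by measurement.

No check failed or disagreed beyond a few mm.

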